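# Turn over the leaf of a bar-cart menu stand

## Robot

A 7-joint arm with a two-finger parallel gripper is mounted at the origin on the work surface. World frame = base frame: x ahead of the robot, y to its left, z up, the work surface at z = 0. Lengths are in m, angles in rad, forces in N, time in s.
With the tool pointing down it reaches from about 0.35 to 0.775 m from the base axis. Payload 3.1 kg.
Tool frame: the origin (TCP) lies midway between the tips of the shut fingers; the grasp point (between the pads) lies 19 mm behind it (arm.hold_point_z is the distance from the TCP to the grasp point, in m); z points along the fingers, y is the direction in which the jaws open and shut (so a half turn about z gives the same grasp; the last joint's range is limited). The gripper opens to 85 mm and grips with 20 to 120 N. Pads are 22 mm wide; open, the fingers measure 114 mm over their backs; the gripper's body (76 mm by 85 mm) begins 54 mm behind the grasp point. The pads swing forward as they close: fully open they stand 13 mm farther back than shut.
Start: joints at [1.226, 0.311, 0.014, 1.512, -0.004, 1.319, -0.027], TCP at [0.164, -0.525, 0.231] pointing down, gripper open.
Joint ranges: [-2.7, 2.7], [-0.3, 1.91], [-1.27, 1.3], [0.12, 2.57], [-1.44, 4.58], [0.2, 2.03], [-3.05, 3.05]. Speed limits (rad/s): [2.79, 2.79, 3.14, 3.14, 3.14, 3.14, 3.14].

## Interface

Orientations are given as a rotation vector (axis times angle).
In Python, from workcell import arm gives the robot as it stands.
- The arm moves only by the shell command python3 -m creep 'ROWS' [FORCE]. ROWS is JSON, a list of rows, each a list of 7 numbers: the shift along the tool's x, y, z in m, then the turn, a rotation vector about the tool's x, y, z in rad, then the finger opening in m, from 0 to 0.0854. A call has exactly 10 rows; each row is the pose to reach, as a shift and turn from the pose commanded when the call began, along the tool's axes at that moment; what a row does not reach only later rows make up. A row lasts 1/8 s, in which the tool goes at most 62.5 mm and 10.7 degrees, less where a joint would pass 70% of its speed; a pose out of reach is approached as far as the arm can. A call with a gripper value outside its range is refused whole. The fingers move at their own pace and stop on an object; FORCE is the grip in N (left out, the last holds). Time passes only in rows, so rows that repeat a pose let the fingers close, or fill a call up. It gives the time, the measured TCP pose, the force and the opening at its end, in the units of the state.
- arm.read_state(): the state, without advancing time (a new reading comes with each control period).
- arm.read_camera(name): name is "side" or "top"; returns the picture (384x512x3 uint8, blue, green, red); there is no depth.
- arm.calibration(name): a dict with "intrinsics" (3x3 intrinsics, pixels), "origin" and "rotation" of the camera in the world. Camera axes: x right, y down, z forward; pixel columns grow to the right and rows downward; lengths in m; the calibration is good to about 2 mm. A picture is of the moment at which its call begins. calibration takes no time and is no camera call.
- arm.finish_job(): hands the job in, once; it reports no verdict.
The state is a dict: "time_s": time; "joints": joint angles; "joint_velocities": joint speeds; "tau": joint torques, N m; "tool_pos": TCP position; "tool_rot": TCP orientation; "ft_force": force on the tool from outside, world axes, zero at the start; "ft_torque": the same for the moment, N m; "grip_width": finger opening in m.
Only numpy, scipy, OpenCV 4.12 (cv2) and the standard library are available. Lean on these libraries where they do the work, as an engineer would, in place of code of your own. Each camera call takes 0.05 s, during which the arm holds its last target.

## Task

Turn the drinks menu over: with the fingertips, push the brass-edged leaf up from underneath, over its spine, and press it down until it lies fully flat on the other side of the stand, blue face up. Do it gently: only push, do not pinch the leaf or let it slam, do not lift, tip or shove the stand, and leave everything else on the cart where it is. Finish with the arm clear of the menu.

Things in the scene. Friction and masses are not known exactly. Their poses are not given: they have to be found in the camera images.
- stand: Loose dark wooden menu stand, about 1.6 kg. Origin: centre of its underside, z up. x runs along the spine; +y points to the side where the leaf starts, -y to where it must end. Foot 180 (x) x 200 (y) x 12 mm, 50 mm wide column, top board 180 x 190 (y) mm from 52 to 59 mm up: the leaf's outer 45 mm sticks out beyond the board on either side, open below.
- spine (a point): Centre of the brass spine rod, 63 mm above the stand's underside, on the hinge axis (axis along the stand's x); moves with the stand.
- leaf_edge (a point): Middle of the leaf's free edge, half-way through its thickness. Rigid leaf, about 0.14 kg, 170 mm along the spine, reaching 140 mm out from the hinge axis; 3 mm brass plate with a 2.5 mm face plate on each side (8 mm in all, centred on the hinge axis).
- leaf (a joint): Leaf angle about the spine, rad: 0 flat on the stand's +y side, pi/2 upright, 3.14 flat on the -y side (stops at both ends). Starts 0.08 to 0.45 (ajar). Friction hinge: stays where it is left, must be pushed all the way, 1 to 3 N at the free edge.
- cream_face: Cream face plate of the leaf (158 x 112 x 2.5 mm, inset 8 mm from the free edge), green glass picture; faces up at the start and down at the end. Origin on the hinge axis at the middle of the spine; its y axis points from the spine to the free edge.
- blue_face: Blue face plate of the leaf, same size and origin, pale glass picture; faces down at the start, up at the end. This is the side to push on.
- pump: Bystander: push-top steel toothpick dispenser, 62 mm diameter, 108 mm tall; origin under its centre.
- highball: Bystander: blue glass highball, 68 mm diameter, 140 mm tall; origin under its centre.
- tins: Bystander: shaker tin nested inside a second tin, 90 mm diameter, 185 mm tall; origin under its centre.
- dish: Bystander: round white ceramic dish, 110 mm diameter, 30 mm tall; origin under its centre.
- strainer: Bystander: chrome julep strainer lying flat, bowl 80 mm diameter and 16 mm tall at the origin, handle reaching 125 mm along its -x.
- jigger: Bystander: brass double-cone jigger, 48 mm diameter, 105 mm tall; origin under its centre.
- bitters: Bystander: small amber bitters bottle, 48 mm diameter, 130 mm tall; origin under its centre.

How it is judged:
On the way:
1. the leaf has been pushed up past upright (value of joint leaf above 1.7 rad), for 0.1 s.
At the end, for the whole second after the job is handed in: the leaf lies still and flat on the stand's other side (within 0.09 rad of its stop, blue face up), the stand stands level within 20 mm of where it was (value of joint leaf above 3.05 rad and velocity of joint leaf between -0.05 and 0.05 rad/s and angle between stand's own z axis and vertical below 0.03 rad and distance of stand from where it was at the start of the episode below 0.02 m and linear speed of stand below 0.02 m/s); the robot touches nothing.
It fails at once if the leaf is pinched: pressed by the fingers on both faces at once (over 2 N each) (contact force between the fingers and cream_face above 2 N and contact force between the fingers and blue_face above 2 N).
It fails at once if the leaf is flung or slammed (faster than 4 rad/s) (velocity of joint leaf above 4 rad/s).
It fails at once if the leaf is pressed hard (over 40 N) (contact force between the fingers and blue_face above 40 N).
It fails at once if the stand is lifted, tipped or shoved (12 mm up, 0.12 rad, 20 mm) (height (world z) of stand above 0.012 m or angle between stand's own z axis and vertical above 0.12 rad or distance of stand from where it was at the start of the episode above 0.02 m).
It fails at once if a bystander (dispenser, highball, tins, dish, strainer, jigger, bottle) is moved more than 20 mm or tipped (distance of any of pump, highball, tins, dish, strainer, jigger, bitters from where it was at the start of the episode above 0.02 m or angle between any of pump, highball, tins, dish, strainer, jigger, bitters's own z axis and vertical above 0.25 rad).
It also fails if it takes over 43 s, if anything falls off the work surface, if the arm or the gripper's body presses on something with over 40 N, if the wrist force passes 120 N, or if a joint passes its speed limit or range.

## Working session

There is one attempt and no reset: what is moved stays moved. The work goes in short steps, Python scripts to look and compute and a shell command to move; the robot and the scene stay as the last step left them, time stands still between calls to the robot, and variables do not carry over. Pictures are saved under pics/ and viewed, and the job is handed in when it is done.

```bash
mkdir -p pics; ls; python3 - <<'E'
from workcell import arm
import cv2
for n in("side","top"):
    cv2.imwrite(f"pics/{n}0.png",arm.read_camera(n)); c=arm.calibration(n); print(n,c)
s=arm.read_state();print(s)
E
```

```text
pics
side {'intrinsics': array([[424.33978455,   0.        , 257.00288813],
       [  0.        , 424.33978455, 187.52115574],
       [  0.        ,   0.        ,   1.        ]]), 'origin': array([0.26063317, 0.86666227, 1.12849259]), 'rotation': array([-0.43612635,  2.81043091, -1.01445189])}
top {'intrinsics': array([[357.03699584,   0.        , 256.36253355],
       [  0.        , 357.03699584, 184.92491634],
       [  0.        ,   0.        ,   1.        ]]), 'origin': array([0.38931342, 0.03207884, 1.39396886]), 'rotation': array([-2.1699279 ,  2.13681614, -0.14831161])}
{'time_s': 0.1, 'joints': array([ 1.2262894 ,  0.31167723,  0.01399797,  1.51291162, -0.00439465,
        1.31920092, -0.02718849]), 'joint_velocities': array([ 0.00063766, -0.00214611,  0.00132812, -0.00448622,  0.00054175,
        0.00277363,  0.00121065]), 'tau': array([ 3.79806761e-04, -3.80852401e+01,  1.46447648e-01, -2.31241304e+01,
        1.22922120e-02,  8.16429150e-03,  1.65449308e-05]), 'tool_pos': array([ 0.16382171, -0.52434309,  0.23030638]), 'tool_rot': array([-3.10353340e+00, -4.73643610e-01,  6.63680446e-04]), 'ft_force': array([ 0.22183207, -0.63425364,  0.57596771]), 'ft_torque': array([0.04467697, 0.01745416, 0.02715762]), 'grip_width': 0.08522289523908431}
```

View pics/side0.png

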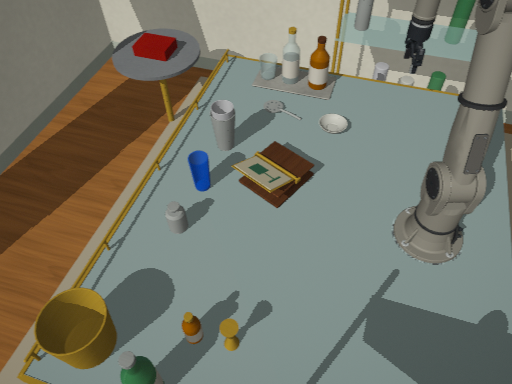

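View pics/top0.png

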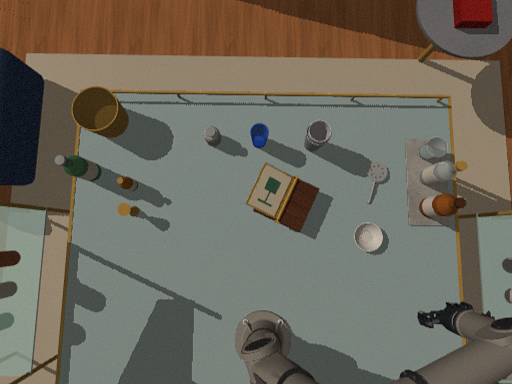

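The side view shows the menu around pixel (275,172), with the cream leaf toward the left (+y). In the top view it is at (283,197). I'll enlarge both crops.

```bash
python3 - <<'E'
import cv2
a=cv2.imread("pics/side0.png")[130:220,220:330];b=cv2.imread("pics/top0.png")[150:240,235:335]
cv2.imwrite("pics/s_crop.png",cv2.resize(a,None,fx=6,fy=6,interpolation=cv2.INTER_CUBIC))
cv2.imwrite("pics/t_crop.png",cv2.resize(b,None,fx=6,fy=6,interpolation=cv2.INTER_CUBIC))
E
```

```text
(no output)
```

View pics/s_crop.png

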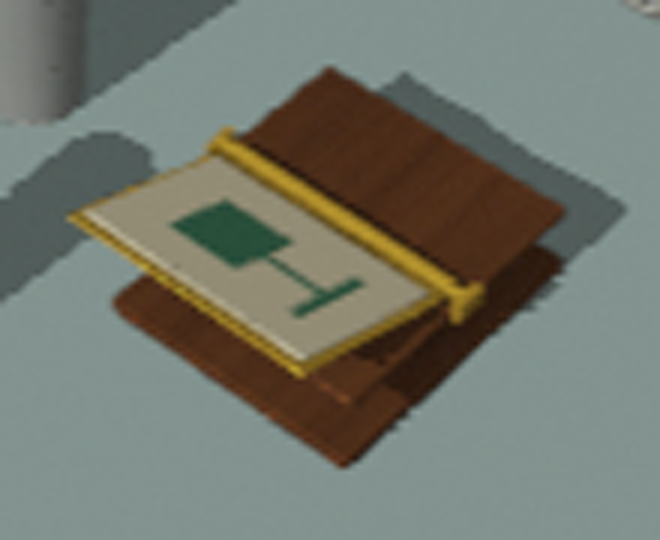

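View pics/t_crop.png

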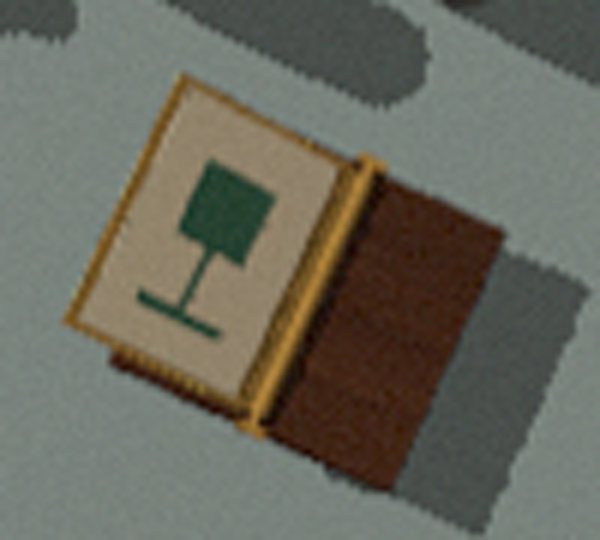

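Top crop: the spine ends are near (372,160) and (250,428), and the leaf's free corners near (185,76) and (70,322). Side crop: the spine ends are near (222,142) and (465,300), and the leaf corners near (72,216) and (302,372). I'll triangulate these and locate the bystanders from their masks.

```bash
cat > h.py <<'E'
import numpy as np, cv2
from scipy.spatial.transform import Rotation as R
from workcell import arm
C={n:arm.calibration(n) for n in("side","top")}
def ray(n,u,v):
    c=C[n];d=R.from_rotvec(c["rotation"]).as_matrix()@np.linalg.solve(c["intrinsics"],[u,v,1.]);return np.array(c["origin"]),d/np.linalg.norm(d)
def plane(n,u,v,z):
    o,d=ray(n,u,v);return o+d*(z-o[2])/d[2]
def proj(n,p):
    c=C[n];q=c["intrinsics"]@(R.from_rotvec(c["rotation"]).as_matrix().T@(np.array(p)-c["origin"]));return q[:2]/q[2]
def tri(a,b):
    (o1,d1),(o2,d2)=ray("side",*a),ray("top",*b)
    s,*_=np.linalg.lstsq(np.c_[d1,-d2],o2-o1,rcond=None)
    p,q=o1+s[0]*d1,o2+s[1]*d2
    return (p+q)/2,np.linalg.norm(p-q)
E
python3 - <<'E'
from h import *
np.set_printoptions(precision=4,suppress=True)
S=lambda x,y:(x/6+220-.42,y/6+130-.42)
T=lambda x,y:(x/6+235-.42,y/6+150-.42)
pts={'spA':((222,142),(372,160)),'spB':((465,300),(250,428)),'lfA':((72,216),(185,76)),'lfB':((302,372),(70,322)),'bdA':((332,68),(503,234)),'bdB':((565,210),(390,490))}
P={}
for k,(a,b) in pts.items():
    p,g=tri(S(*a),T(*b));P[k]=p;print(k,p,g)
for k,z in(('spA',.063),('spB',.063),('bdA',.059),('bdB',.059)):
    print(k,plane("top",*T(*pts[k][1]),z),plane("side",*S(*pts[k][0]),z))
print('foot',[plane("side",*S(*q),.012) for q in((118,300),(345,462))])
for k,a,b in(('sp','spA','spB'),('lf','lfA','lfB'),('bd','bdA','bdB')):
    d=P[a]-P[b];print(k,np.linalg.norm(d),np.degrees(np.arctan2(d[1],d[0])),(P[a]+P[b])/2)
m=(P['lfA']+P['lfB'])/2-(P['spA']+P['spB'])/2;print('leaf',m,np.linalg.norm(m),np.arctan2(m[2],np.hypot(m[0],m[1])))
# bystander footprints from top view, rough
for k,(u,v,z) in dict(pump=(212,134,.1),highball=(260,130,.14),tins=(319,129,.185),dish=(369,237,.03),strainer=(378,172,.01),jigger=(124,209,.1),bitters=(122,182,.12)).items(): print(k,plane('top',u,v,z))
E
```

```text
spA [ 0.6033 -0.1226  0.0625] 0.002624414931405285
spB [ 0.4357 -0.0468  0.0616] 0.0003818738619241984
lfA [ 0.6479 -0.0027  0.1081] 0.0008687085457857134
lfB [0.4962 0.0648 0.107 ] 0.0007785403815715842
bdA [ 0.5594 -0.2053  0.0582] 0.00023586990700925068
bdB [ 0.399  -0.1342  0.0565] 0.0004670405084927774
spA [ 0.6045 -0.1223  0.063 ] [ 0.6018 -0.1222  0.063 ]
spB [ 0.4355 -0.0468  0.063 ] [ 0.4357 -0.0456  0.063 ]
bdA [ 0.5594 -0.2051  0.059 ] [ 0.559  -0.2045  0.059 ]
bdB [ 0.3988 -0.1339  0.059 ] [ 0.3989 -0.1318  0.059 ]
foot [array([ 0.6363, -0.0299,  0.012 ]), array([0.4774, 0.0444, 0.012 ])]
sp 0.1839330253104055 -24.317208695021726 [ 0.5195 -0.0847  0.0621]
lf 0.16597230258543635 -23.966392686806575 [0.572  0.031  0.1075]
bd 0.17544292074294054 -23.911965575685237 [ 0.4792 -0.1697  0.0573]
leaf [0.0525 0.1157 0.0455] 0.1349959202589666 0.3436943089999884
pump [0.753  0.1973 0.1   ]
highball [0.7595 0.0191 0.14  ]
tins [ 0.7532 -0.1865  0.185 ]
dish [ 0.3813 -0.4004  0.03  ]
strainer [ 0.6351 -0.4491  0.01  ]
jigger [0.4687 0.5067 0.1   ]
bitters [0.5644 0.5128 0.12  ]
```

The geometry agrees with the given sizes: the spine centre is at (0.5195, −0.085) with z ≈ 0.062, the stand's yaw is −24°, and the leaf is at ≈ 0.34 rad. My plan is to keep the fingers shut and tilt the tool 45°, pointing toward −y_s. The tips go under the overhang and are swept around the spine at constant orientation.

```bash
cat >> h.py <<'E'
c0=np.array([.5195,-.085,0]);ya=np.radians(-24.1)
xs=np.array([np.cos(ya),np.sin(ya),0]);ys=np.array([-np.sin(ya),np.cos(ya),0]);zz=np.array([0,0,1.])
def pose(x,y,z,phi):
    f=np.radians(phi);zt=-ys*np.cos(f)-zz*np.sin(f);yt=xs
    return c0+x*xs+y*ys+z*zz, R.from_matrix(np.c_[np.cross(yt,zt),yt,zt])
def delta(p,r):
    s=arm.read_state();r0=R.from_rotvec(s["tool_rot"])
    return np.round(r0.inv().apply(p-s["tool_pos"]),4),np.round((r0.inv()*r).as_rotvec(),4)
def here():
    s=arm.read_state();d=s["tool_pos"]-c0
    z=R.from_rotvec(s["tool_rot"]).as_matrix()
    print("t",round(s["time_s"],2),"stand xyz mm",np.round([d@xs*1e3,d@ys*1e3,d[2]*1e3],1),"phi",round(float(np.degrees(np.arctan2(-z[2,2],-z[:,2]@ys))),1),"ztx",round(float(z[:,2]@xs),3),"F",np.round(s["ft_force"],1),"j",np.round(s["joints"],2),"w",round(s["grip_width"],4))
E
python3 - <<'E'
from h import *
here();print(delta(*pose(-.02,.23,.2,45)))
print(delta(*pose(-.02,.23,.30,90)))
E
```

```text
t 0.1 stand xyz mm [-145.3 -546.3  230.3] phi 90.1 ztx -0.002 F [ 0.2 -0.6  0.6] j [ 1.23  0.31  0.01  1.51 -0.    1.32 -0.03] w 0.0852
(array([ 0.6078, -0.4988,  0.0313]), array([-0.3343, -0.7377, -0.8015]))
(array([ 0.6078, -0.499 , -0.0687]), array([-2.100e-03, -8.000e-04, -8.473e-01]))
```

```bash
python3 -m creep '[[0.02,-0.015,-0.03,0,0,-0.05,0],[0.06,-0.05,-0.06,0,0,-0.15,0],[0.10,-0.085,-0.07,0,0,-0.25,0],[0.14,-0.12,-0.07,0,0,-0.35,0],[0.18,-0.15,-0.07,0,0,-0.45,0],[0.22,-0.18,-0.07,0,0,-0.55,0],[0.26,-0.215,-0.07,0,0,-0.65,0],[0.30,-0.25,-0.07,0,0,-0.75,0],[0.34,-0.28,-0.07,0,0,-0.85,0],[0.38,-0.31,-0.07,0,0,-0.85,0]]' 40; python3 - <<'E'
from h import *
here();print(delta(*pose(-.02,.23,.2,45)))
E
```

```text
time_s: 1.35
tool_pos: [0.4347, -0.1144, 0.301]
tool_rot: [2.634, 1.713, -0.001]
ft_force: [0.4, -1.1, -0.7]
grip_width: -0.0002
t 1.35 stand xyz mm [-65.4 -61.5 301. ] phi 90.0 ztx -0.0 F [ 0.4 -1.1 -0.7] j [ 0.66  0.1  -0.49  1.62  0.05  1.44 -0.24] w -0.0002
(array([0.2914, 0.0463, 0.1009]), array([ 0.0009, -0.7849,  0.003 ]))
```

```bash
python3 -m creep '[[0.035,0.005,0,0,-0.05,0,0],[0.07,0.01,0,0,-0.13,0,0],[0.105,0.015,0,0,-0.21,0,0],[0.14,0.02,0,0,-0.29,0,0],[0.175,0.025,0.01,0,-0.38,0,0],[0.21,0.03,0.02,0,-0.46,0,0],[0.245,0.035,0.03,0,-0.55,0,0],[0.27,0.04,0.04,0,-0.63,0,0],[0.29,0.045,0.06,0,-0.71,0,0],[0.29,0.045,0.07,0,-0.785,0,0]]'; python3 - <<'E'
from h import *
here();print(delta(*pose(-.02,.23,.2,45)))
cv2.imwrite("pics/side1.png",arm.read_camera("side"))
E
```

```text
time_s: 2.6
tool_pos: [0.5923, 0.1305, 0.2295]
tool_rot: [2.167, 1.413, -0.886]
ft_force: [-0.4, -0.6, -1.6]
grip_width: -0.0001
t 2.6 stand xyz mm [-21.6 226.5 229.5] phi 45.8 ztx -0.004 F [-0.4 -0.6 -1.6] j [-0.55  0.9   0.13  0.8   0.42  2.03 -0.78] w -0.0001
(array([0.0231, 0.0018, 0.0187]), array([-0.0037, -0.0141,  0.0071]))
```

View pics/side1.png

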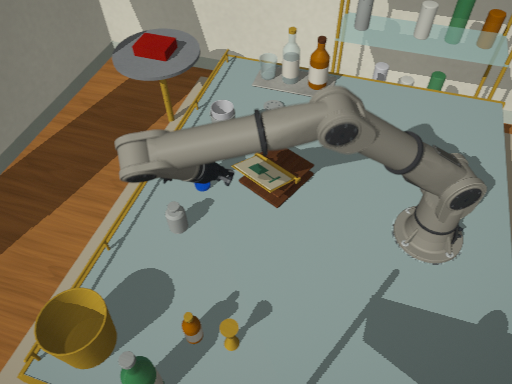

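The side view shows the arm reaching over, with the gripper at (215,172) pointing at the leaf from the +y side. No contact is visible. Next I lower the tool to the pre-insertion point.

```bash
python3 - <<'E'
from h import *
here();print(delta(*pose(-.02,.19,.128,45)));print(delta(*pose(-.02,.118,.057,45)))
for n,q in dict(highball=(.7595,.0191),pump=(.753,.1973),tins=(.753,-.1865)).items():
    d=np.array([*q,0])-c0;print(n,d@xs,d@ys)
E
```

```text
t 2.65 stand xyz mm [-21.5 225.8 227.7] phi 45.2 ztx -0.002 F [-0.9 -1.2 -1.8] j [-0.56  0.91  0.14  0.8   0.41  2.03 -0.78] w -0.0002
(array([0.0448, 0.0019, 0.096 ]), array([-0.0018, -0.0039,  0.0043]))
(array([0.0437, 0.0021, 0.1971]), array([-0.0018, -0.0039,  0.0043]))
highball 0.1765730016102281 0.19302534834149213
pump 0.09787509141825058 0.3530382507319414
tins 0.2545923221126261 0.002692493509899552
```

```bash
python3 -m creep '[[0.01,0,0.012,0,0,0,0],[0.02,0.001,0.024,0,0,0,0],[0.03,0.002,0.036,0,0,0,0],[0.04,0.002,0.048,0,0,0,0],[0.045,0.002,0.06,0,0,0,0],[0.045,0.002,0.07,0,0,0,0],[0.045,0.002,0.08,0,0,0,0],[0.045,0.002,0.09,0,0,0,0],[0.045,0.002,0.096,0,0,0,0],[0.045,0.002,0.096,0,0,0,0]]'; python3 - <<'E'
from h import *
here();print(delta(*pose(-.02,.118,.057,45)))
for n in("side","top"):
    cv2.imwrite(f"pics/{n}2.png",cv2.resize(arm.read_camera(n)[100:250,150:350],None,fx=3.5,fy=3.5))
E
```

```text
time_s: 3.9
tool_pos: [0.5794, 0.0969, 0.1316]
tool_rot: [2.171, 1.41, -0.883]
ft_force: [0.3, 0.2, 0.2]
grip_width: 0.0001
t 3.9 stand xyz mm [-19.6 190.5 131.6] phi 45.9 ztx -0.004 F [0.3 0.2 0.2] j [-0.52  0.9   0.11  1.05  0.4   1.8  -0.88] w 0.0001
(array([-0.0002,  0.    ,  0.104 ]), array([-0.004 , -0.0165,  0.0036]))
```

View pics/side2.png

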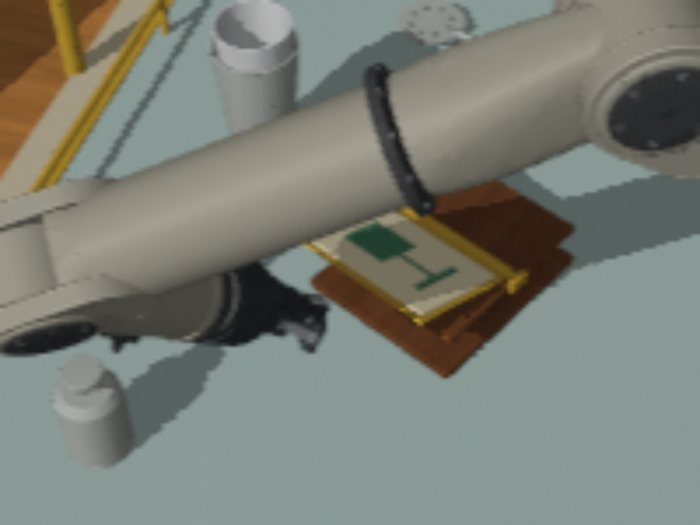

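View pics/top2.png

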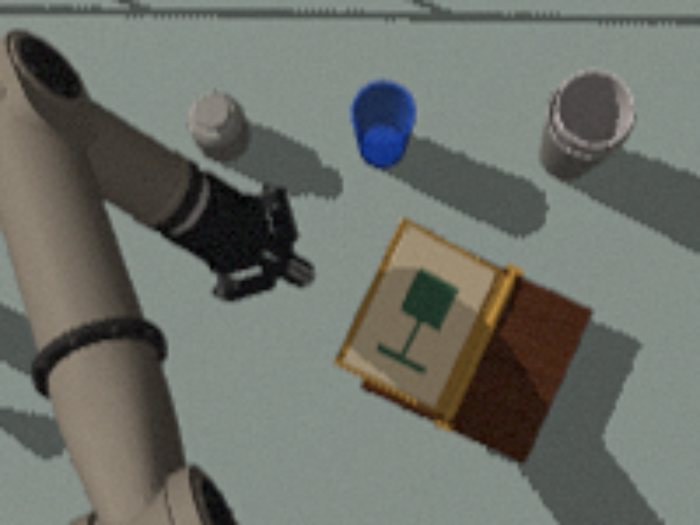

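Both views show the shut fingertips just outside the leaf's free edge: (325,325) in the side crop and (300,270) in the top crop. The wrist is clear of the pump, so I insert under the overhang along the tool axis.

```bash
python3 -m creep '[[0.002,0,0.012,0,0,0,0],[0.003,0,0.024,0,0,0,0],[0.003,0,0.036,0,0,0,0],[0.003,0,0.048,0,0,0,0],[0.003,0,0.06,0,0,0,0],[0.003,0,0.072,0,0,0,0],[0.003,0,0.084,0,0,0,0],[0.003,0,0.094,0,0,0,0],[0.003,0,0.1,0,0,0,0],[0.003,0,0.1,0,0,0,0]]'; python3 - <<'E'
from h import *
here()
for n in("side","top"):
    cv2.imwrite(f"pics/{n}3.png",cv2.resize(arm.read_camera(n)[100:250,150:350],None,fx=3.5,fy=3.5))
E
```

```text
time_s: 5.25
tool_pos: [0.5515, 0.0356, 0.0575]
tool_rot: [2.171, 1.41, -0.883]
ft_force: [0.3, 0.0, -0.1]
grip_width: 0.0
t 5.25 stand xyz mm [-20.  123.2  57.5] phi 45.9 ztx -0.004 F [ 0.3  0.  -0.1] j [-0.47  0.87  0.11  1.3   0.42  1.57 -0.93] w 0.0
```

View pics/side3.png

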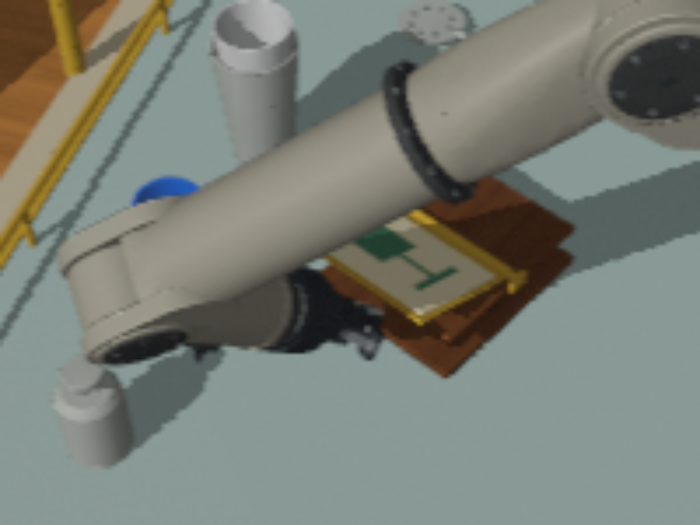

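View pics/top3.png

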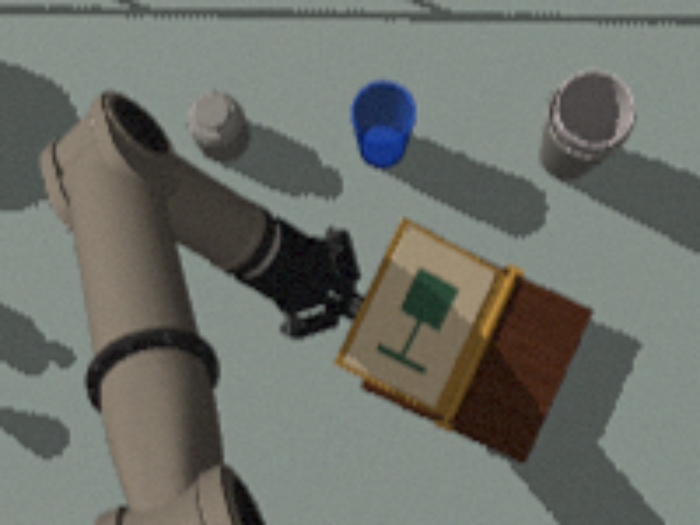

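Both views show the tip just under the leaf's edge, in the top crop near (360,305). I'll compute the tip path around the hinge.

```bash
cat > path.py <<'E'
from h import *
def tcp(th,phi=45.9,h=11.,rho=118.,d0=22.):
    f=np.radians(phi);l=np.array([np.cos(th),np.sin(th)]);m=np.array([np.sin(th),-np.cos(th)])
    n=np.array([-np.sin(f),np.cos(f)]);a=-np.array([np.cos(f),np.sin(f)])
    if th<f: q=140*l+4*m-h*n+(d0+12*(f-th)/.45)*a
    else: q=rho*l+m*(4+h*abs(np.cos(th-f)))
    return q+[0,63]
def rows(ths,phi=45.9,**k):
    s=arm.read_state();r=R.from_rotvec(s["tool_rot"]);d=s["tool_pos"]-c0
    for t in ths:
        y,z=tcp(t,phi,**k);p,_=pose(-.02,y/1e3,z/1e3,phi)
        print(round(t,2),np.round([y,z],1),np.round(r.inv().apply(p-s["tool_pos"]),4))
E
python3 - <<'E'
from path import *
here();rows(np.arange(.2,1.7,.1))
E
```

```text
t 5.35 stand xyz mm [-19.9 124.   57.8] phi 46.0 ztx -0.003 F [-0.  -0.1 -0.1] j [-0.47  0.87  0.11  1.3   0.42  1.57 -0.93] w -0.0004
0.2 [119.4  51.9] [ 0.0008 -0.0001  0.0074]
0.3 [118.2  67.5] [-0.0109 -0.0002 -0.0029]
0.4 [115.7  82.7] [-0.0233 -0.0003 -0.0121]
0.5 [111.8  97.4] [-0.0363 -0.0003 -0.02  ]
0.6 [106.7 111.4] [-0.0497 -0.0004 -0.0265]
0.7 [100.4 124.7] [-0.0635 -0.0005 -0.0317]
0.8 [ 93.  137.2] [-0.0774 -0.0005 -0.0355]
0.9 [ 85.1 146.1] [-0.0894 -0.0006 -0.0365]
1.0 [ 76.2 154.3] [-0.1014 -0.0006 -0.0362]
1.1 [ 66.5 161.6] [-0.1135 -0.0007 -0.0347]
1.2 [ 55.9 167.9] [-0.1254 -0.0007 -0.0319]
1.3 [ 44.7 173. ] [-0.1371 -0.0007 -0.0278]
1.4 [ 33.  177.1] [-0.1483 -0.0008 -0.0225]
1.5 [ 20.7 179.8] [-0.159  -0.0008 -0.016 ]
1.6 [  8.2 181.3] [-0.1691 -0.0008 -0.0084]
```

```bash
python3 -m creep '[[0.001,0,0.006,0,0,0,0],[-0.005,0,0.002,0,0,0,0],[-0.011,0,-0.003,0,0,0,0],[-0.017,0,-0.0075,0,0,0,0],[-0.023,0,-0.012,0,0,0,0],[-0.0295,0,-0.016,0,0,0,0],[-0.036,0,-0.02,0,0,0,0],[-0.043,0,-0.023,0,0,0,0],[-0.0495,0,-0.0265,0,0,0,0],[-0.0495,0,-0.0265,0,0,0,0]]'; python3 - <<'E'
from path import *
here();rows(np.arange(.6,1.9,.1))
for n in("side","top"):
    cv2.imwrite(f"pics/{n}4.png",cv2.resize(arm.read_camera(n)[100:250,150:350],None,fx=3.5,fy=3.5))
E
```

```text
time_s: 6.6
tool_pos: [0.5452, 0.0197, 0.1122]
tool_rot: [2.171, 1.409, -0.881]
ft_force: [-0.8, -0.8, 0.8]
grip_width: 0.0001
t 6.6 stand xyz mm [-19.3 106.1 112.2] phi 46.0 ztx -0.003 F [-0.8 -0.8  0.8] j [-0.46  0.79  0.12  1.32  0.44  1.62 -0.88] w 0.0001
0.6 [106.7 111.4] [ 0.001  -0.0007  0.0002]
0.7 [100.4 124.7] [-0.0128 -0.0008 -0.005 ]
0.8 [ 93.  137.2] [-0.0268 -0.0008 -0.0088]
0.9 [ 85.1 146.1] [-0.0387 -0.0008 -0.0097]
1.0 [ 76.2 154.3] [-0.0507 -0.0009 -0.0094]
1.1 [ 66.5 161.6] [-0.0628 -0.0009 -0.0079]
1.2 [ 55.9 167.9] [-0.0747 -0.0009 -0.0051]
1.3 [ 44.7 173. ] [-0.0864 -0.0009 -0.001 ]
1.4 [ 33.  177.1] [-0.0976 -0.0009  0.0043]
1.5 [ 20.7 179.8] [-0.1083 -0.0009  0.0108]
1.6 [  8.2 181.3] [-0.1184 -0.0009  0.0184]
1.7 [ -4.4 181.4] [-0.1276 -0.0009  0.0271]
1.8 [-17.1 180.2] [-0.1358 -0.0009  0.0368]
```

View pics/side4.png

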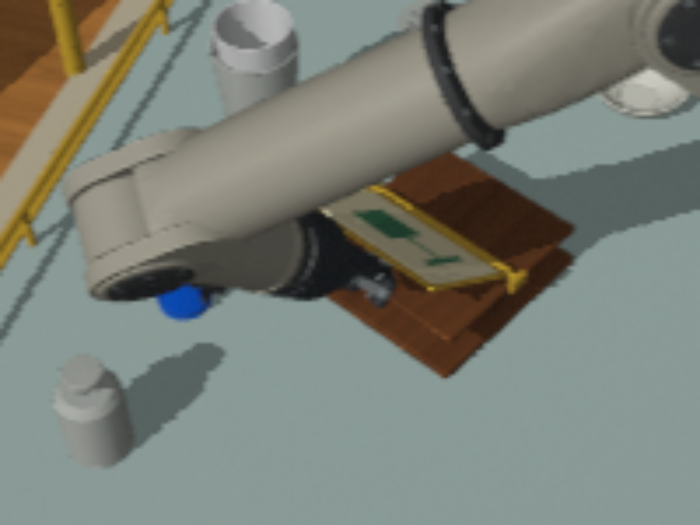

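View pics/top4.png

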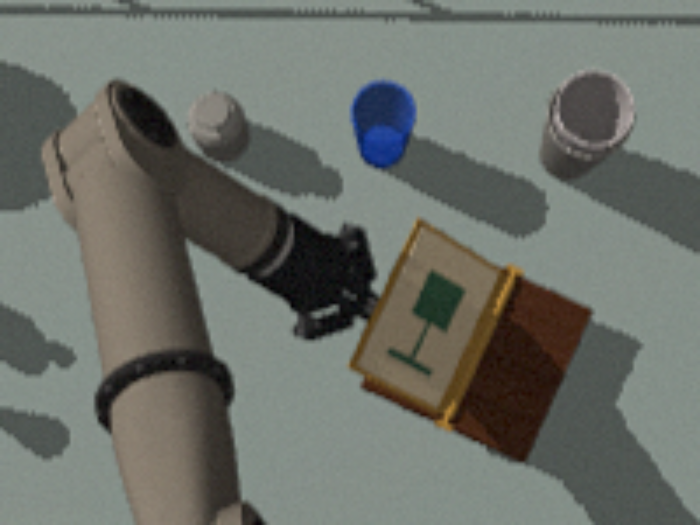

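The leaf is rising to about 0.55 rad, its far corner now near (435,290) in the side crop. The stand's foot corner hasn't moved, still at (447,375). Continue.

```bash
python3 -m creep '[[-0.006,0,-0.003,0,0,0,0],[-0.013,0,-0.005,0,0,0,0],[-0.02,0,-0.007,0,0,0,0],[-0.027,-0.001,-0.009,0,0,0,0],[-0.033,-0.001,-0.0095,0,0,0,0],[-0.039,-0.001,-0.0095,0,0,0,0],[-0.045,-0.001,-0.0095,0,0,0,0],[-0.051,-0.001,-0.0095,0,0,0,0],[-0.057,-0.001,-0.0085,0,0,0,0],[-0.063,-0.001,-0.008,0,0,0,0]]'; python3 - <<'E'
from path import *
here();rows(np.arange(1.1,2.3,.1))
for n in("side","top"):
    cv2.imwrite(f"pics/{n}5.png",cv2.resize(arm.read_camera(n)[100:250,150:350],None,fx=3.5,fy=3.5))
E
```

```text
time_s: 7.95
tool_pos: [0.5279, -0.016, 0.1609]
tool_rot: [2.171, 1.411, -0.882]
ft_force: [-0.1, 0.9, -2.6]
grip_width: -0.0002
t 7.95 stand xyz mm [-20.5  66.4 160.9] phi 46.0 ztx -0.004 F [-0.1  0.9 -2.6] j [-0.43  0.68  0.13  1.38  0.46  1.64 -0.83] w -0.0002
1.1 [ 66.5 161.6] [-0.0004  0.0005 -0.0005]
1.2 [ 55.9 167.9] [-0.0124  0.0005  0.0023]
1.3 [ 44.7 173. ] [-0.024   0.0005  0.0063]
1.4 [ 33.  177.1] [-0.0353  0.0004  0.0116]
1.5 [ 20.7 179.8] [-0.046   0.0004  0.0181]
1.6 [  8.2 181.3] [-0.056   0.0004  0.0258]
1.7 [ -4.4 181.4] [-0.0652  0.0004  0.0345]
1.8 [-17.1 180.2] [-0.0735  0.0004  0.0442]
1.9 [-29.6 177.6] [-0.0807  0.0004  0.0547]
2.0 [-41.8 173.6] [-0.0867  0.0004  0.0661]
2.1 [-53.6 168.4] [-0.0915  0.0005  0.078 ]
2.2 [-64.7 161.9] [-0.0949  0.0005  0.0904]
```

View pics/top5.png

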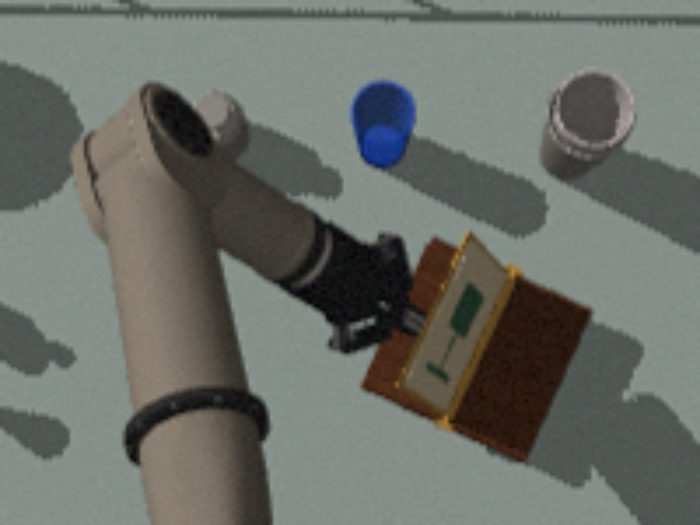

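View pics/side5.png

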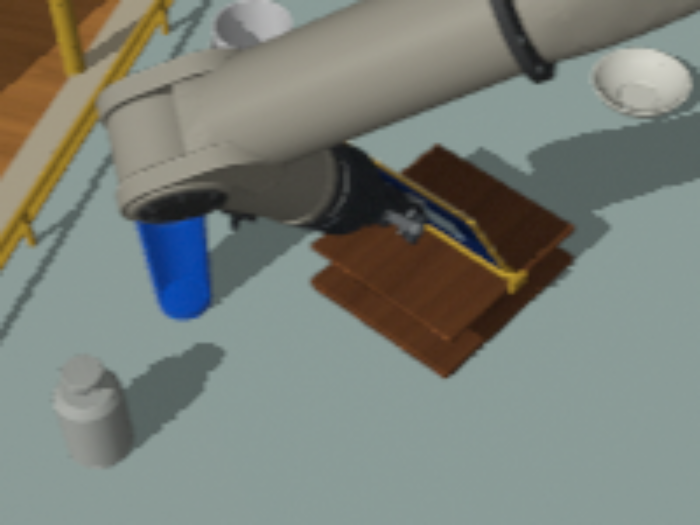

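The leaf is at about 1.1 rad with its blue face showing. The fingertips are on it at (405,225) in the side crop, and the stand is still. Continue past upright.

```bash
python3 -m creep '[[-0.008,0,0.0015,0,0,0,0],[-0.016,0,0.0035,0,0,0,0],[-0.024,0,0.0065,0,0,0,0],[-0.032,0,0.01,0,0,0,0],[-0.04,0,0.0145,0,0,0,0],[-0.048,0,0.0195,0,0,0,0],[-0.056,0,0.026,0,0,0,0],[-0.0625,0,0.032,0,0,0,0],[-0.0685,0,0.038,0,0,0,0],[-0.0735,0,0.044,0,0,0,0]]'; python3 - <<'E'
from path import *
here();rows(np.arange(1.8,3,.1))
for n in("side","top"):
    cv2.imwrite(f"pics/{n}6.png",cv2.resize(arm.read_camera(n)[100:250,150:350],None,fx=3.5,fy=3.5))
E
```

```text
time_s: 9.3
tool_pos: [0.4939, -0.0926, 0.1802]
tool_rot: [2.171, 1.41, -0.882]
ft_force: [0.9, 0.4, -0.1]
grip_width: -0.0001
t 9.3 stand xyz mm [-20.3 -17.4 180.2] phi 46.0 ztx -0.004 F [ 0.9  0.4 -0.1] j [-0.36  0.56  0.16  1.54  0.51  1.56 -0.77] w -0.0001
1.8 [-17.1 180.2] [ 0.0002  0.0003 -0.0002]
1.9 [-29.6 177.6] [-0.007   0.0003  0.0104]
2.0 [-41.8 173.6] [-0.013   0.0003  0.0217]
2.1 [-53.6 168.4] [-0.0178  0.0004  0.0336]
2.2 [-64.7 161.9] [-0.0213  0.0004  0.0461]
2.3 [-75.  154.2] [-0.0234  0.0004  0.0588]
2.4 [-84.1 145.9] [-0.0242  0.0005  0.071 ]
2.5 [-91.3 138. ] [-0.0238  0.0005  0.0817]
2.6 [-97.8 129.4] [-0.0225  0.0006  0.0924]
2.7 [-103.5  120.3] [-0.0203  0.0006  0.1029]
2.8 [-108.3  110.6] [-0.017   0.0007  0.1132]
2.9 [-112.3  100.5] [-0.0129  0.0007  0.1233]
```

View pics/top6.png

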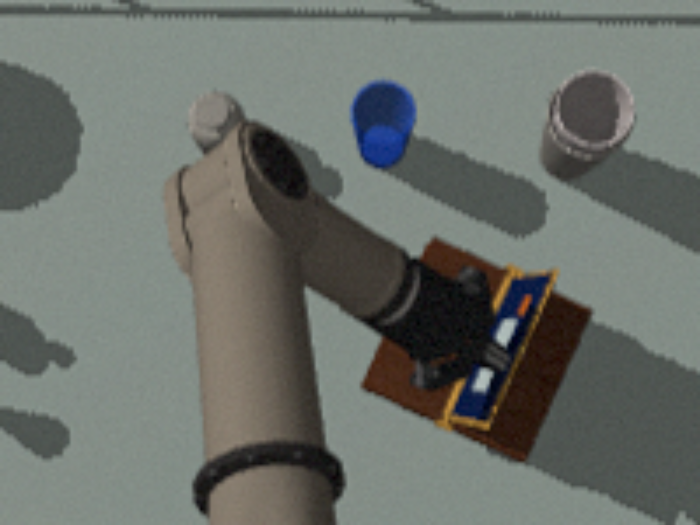

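View pics/side6.png

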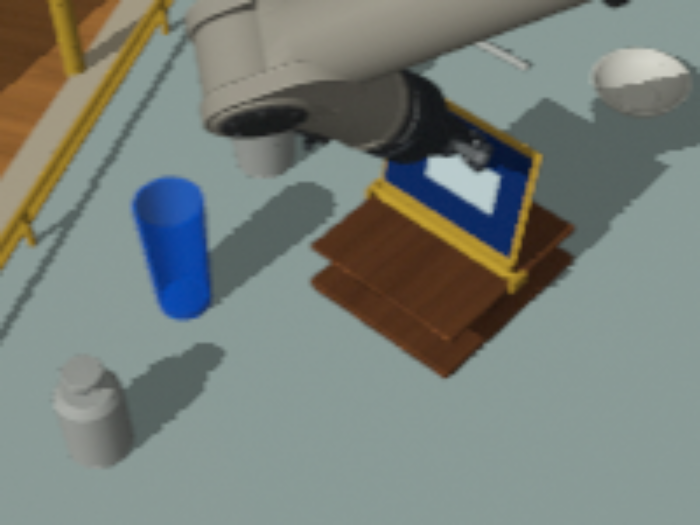

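The leaf is past upright at about 1.8 rad, blue face showing from above, and the stand hasn't moved. Continue to 2.5.

```bash
python3 -m creep '[[-0.005,0,0.0075,0,0,0,0],[-0.01,0,0.015,0,0,0,0],[-0.014,0,0.0235,0,0,0,0],[-0.0175,0,0.032,0,0,0,0],[-0.02,0,0.041,0,0,0,0],[-0.022,0,0.05,0,0,0,0],[-0.0235,0,0.059,0,0,0,0],[-0.024,0,0.0675,0,0,0,0],[-0.024,0,0.075,0,0,0,0],[-0.024,0.0005,0.0815,0,0,0,0]]'; python3 - <<'E'
from path import *
here();rows(np.arange(2.5,3.2,.08))
for n in("side","top"):
    cv2.imwrite(f"pics/{n}7.png",cv2.resize(arm.read_camera(n)[100:250,150:350],None,fx=3.5,fy=3.5))
E
```

```text
time_s: 10.65
tool_pos: [0.4638, -0.1598, 0.1378]
tool_rot: [2.171, 1.411, -0.883]
ft_force: [0.1, 1.2, 0.7]
grip_width: -0.0001
t 10.65 stand xyz mm [-20.3 -91.  137.8] phi 46.0 ztx -0.004 F [0.1 1.2 0.7] j [-0.29  0.54  0.18  1.7   0.56  1.39 -0.77] w -0.0001
2.5 [-91.3 138. ] [-0.0003  0.0003  0.0001]
2.58 [-96.5 131.1] [0.0006 0.0003 0.0086]
2.66 [-101.3  124. ] [0.0022 0.0004 0.0171]
2.74 [-105.5  116.4] [0.0044 0.0004 0.0254]
2.82 [-109.2  108.6] [0.0072 0.0004 0.0336]
2.9 [-112.3  100.5] [0.0106 0.0005 0.0416]
2.98 [-114.8   92.1] [0.0146 0.0005 0.0494]
3.06 [-116.7   83.6] [0.0192 0.0006 0.0569]
3.14 [-118.    74.8] [0.0244 0.0006 0.064 ]
```

View pics/top7.png

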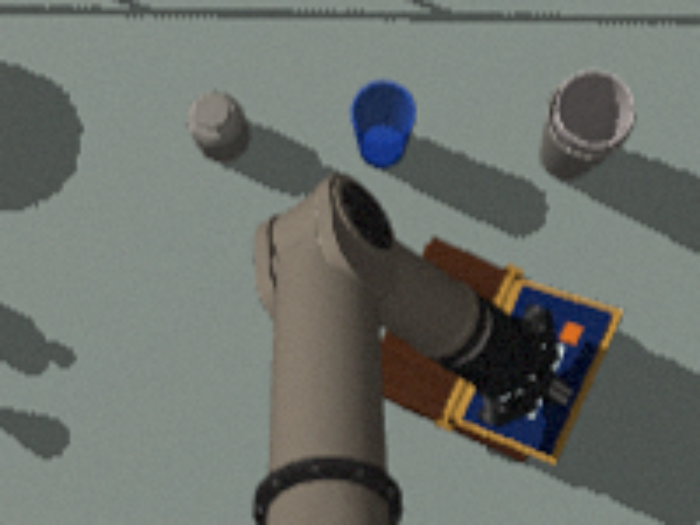

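View pics/side7.png

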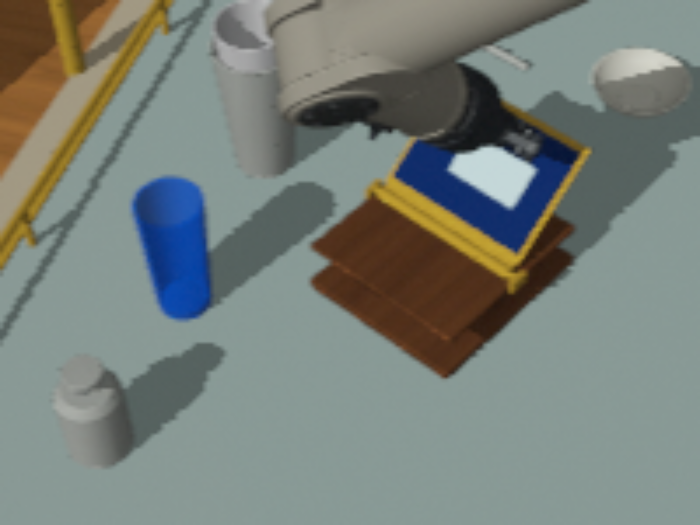

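Leaf at about 2.5 rad, all calm. I press on to about 3.05.

```bash
python3 -m creep '[[0.0005,0,0.006,0,0,0,0],[0.001,0,0.012,0,0,0,0],[0.002,0,0.017,0,0,0,0],[0.0035,0,0.0225,0,0,0,0],[0.0055,0,0.0285,0,0,0,0],[0.0075,0,0.0345,0,0,0,0],[0.01,0.0005,0.04,0,0,0,0],[0.0125,0.0005,0.0455,0,0,0,0],[0.0155,0.0005,0.051,0,0,0,0],[0.0185,0.0005,0.0555,0,0,0,0]]'; python3 - <<'E'
from path import *
here();rows([3.06,3.14,3.2])
E
```

```text
time_s: 12.0
tool_pos: [0.4541, -0.1829, 0.0851]
tool_rot: [2.171, 1.411, -0.882]
ft_force: [0.6, 0.7, 0.5]
grip_width: 0.0002
t 12.0 stand xyz mm [ -19.8 -116.1   85.1] phi 46.0 ztx -0.004 F [0.6 0.7 0.5] j [-0.26  0.6   0.19  1.77  0.58  1.26 -0.81] w 0.0002
3.06 [-116.7   83.6] [ 0.0006 -0.0002  0.0015]
3.14 [-118.    74.8] [ 0.0057 -0.0002  0.0087]
3.2 [-118.5   68.2] [ 0.01   -0.0001  0.0138]
```

```bash
python3 -m creep '[[0.001,0,0.0015,0,0,0,0],[0.002,0,0.003,0,0,0,0],[0.003,0,0.0045,0,0,0,0],[0.004,0,0.006,0,0,0,0],[0.005,0,0.0075,0,0,0,0],[0.0055,0,0.0085,0,0,0,0],[0.006,0,0.009,0,0,0,0],[0.0065,0,0.0095,0,0,0,0],[0.007,0,0.01,0,0,0,0],[0.007,0,0.01,0,0,0,0]]'; python3 - <<'E'
from path import *
here();rows([3.14,3.2])
for n in("side","top"):
    cv2.imwrite(f"pics/{n}8.png",cv2.resize(arm.read_camera(n)[100:250,150:350],None,fx=3.5,fy=3.5))
E
```

```text
time_s: 13.25
tool_pos: [0.4532, -0.1845, 0.0733]
tool_rot: [2.171, 1.411, -0.882]
ft_force: [0.0, 0.7, 1.1]
grip_width: -0.0001
t 13.25 stand xyz mm [ -19.9 -117.9   73.3] phi 46.0 ztx -0.004 F [0.  0.7 1.1] j [-0.26  0.61  0.19  1.78  0.58  1.24 -0.82] w -0.0001
3.14 [-118.    74.8] [-0.0011 -0.0002 -0.001 ]
3.2 [-118.5   68.2] [ 0.0031 -0.0001  0.0041]
```

View pics/side8.png

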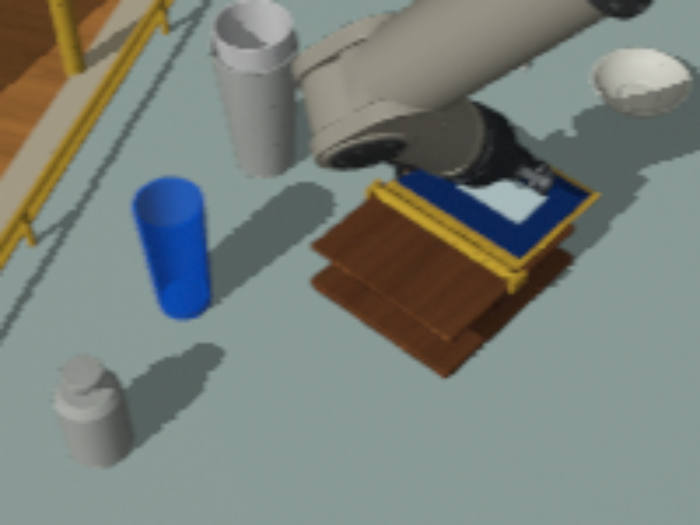

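Leaf nearly flat and no stop force yet. I keep descending in small steps, watching the force.

```bash
python3 -m creep '[[0.0003,0,0.0003,0,0,0,0],[0.0006,0,0.0006,0,0,0,0],[0.0009,0,0.0009,0,0,0,0],[0.0012,0,0.0012,0,0,0,0],[0.0015,0,0.0015,0,0,0,0],[0.0018,0,0.0018,0,0,0,0],[0.002,0,0.002,0,0,0,0],[0.002,0,0.002,0,0,0,0],[0.002,0,0.002,0,0,0,0],[0.002,0,0.002,0,0,0,0]]'; python3 - <<'E'
from path import *
here()
E
```

```text
time_s: 14.6
tool_pos: [0.4532, -0.1846, 0.0725]
tool_rot: [2.17, 1.408, -0.884]
ft_force: [-0.7, 2.8, 10.3]
grip_width: 0.0004
t 14.6 stand xyz mm [ -19.8 -118.    72.5] phi 45.8 ztx -0.004 F [-0.7  2.8 10.3] j [-0.26  0.62  0.19  1.78  0.58  1.24 -0.83] w 0.0004
```

The tip stalled at z = 72.5 mm with 10 N upward force, so the leaf is against its stop. I back off straight up.

```bash
python3 -m creep '[[-0.003,0,-0.003,0,0,0,0],[-0.008,0,-0.008,0,0,0,0],[-0.015,0,-0.016,0,0,0,0],[-0.03,0,-0.03,0,0,0,0],[-0.045,0,-0.047,0,0,0,0],[-0.06,0,-0.065,0,0,0,0],[-0.075,0,-0.085,0,0,0,0],[-0.09,0,-0.105,0,0,0,0],[-0.1,0,-0.125,0,0,0,0],[-0.1,0,-0.14,0,0,0,0]]'; python3 - <<'E'
from path import *
here()
for n in("side","top"):
    im=arm.read_camera(n);cv2.imwrite(f"pics/{n}9raw.png",im)
    cv2.imwrite(f"pics/{n}9.png",cv2.resize(im[100:250,150:350],None,fx=3.5,fy=3.5))
E
```

```text
time_s: 15.85
tool_pos: [0.4647, -0.1618, 0.2429]
tool_rot: [2.173, 1.408, -0.878]
ft_force: [1.0, 0.6, -0.4]
grip_width: 0.0001
t 15.85 stand xyz mm [-18.6 -92.4 242.9] phi 46.1 ztx -0.003 F [ 1.   0.6 -0.4] j [-0.29  0.42  0.2   1.59  0.57  1.57 -0.65] w 0.0001
```

View pics/side9.png

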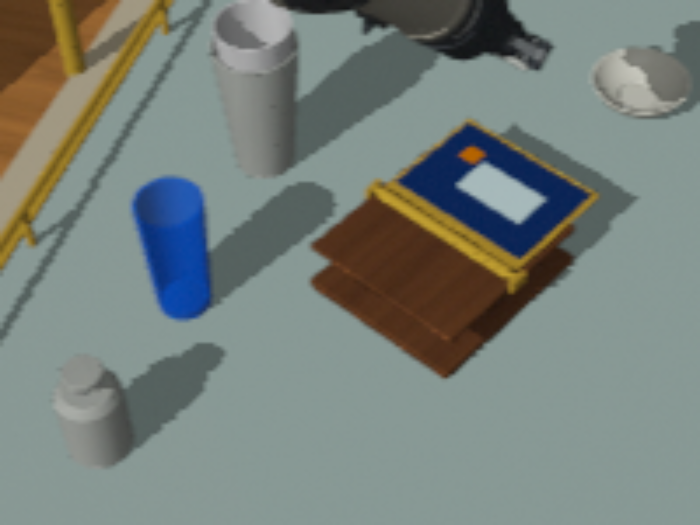

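View pics/top9.png

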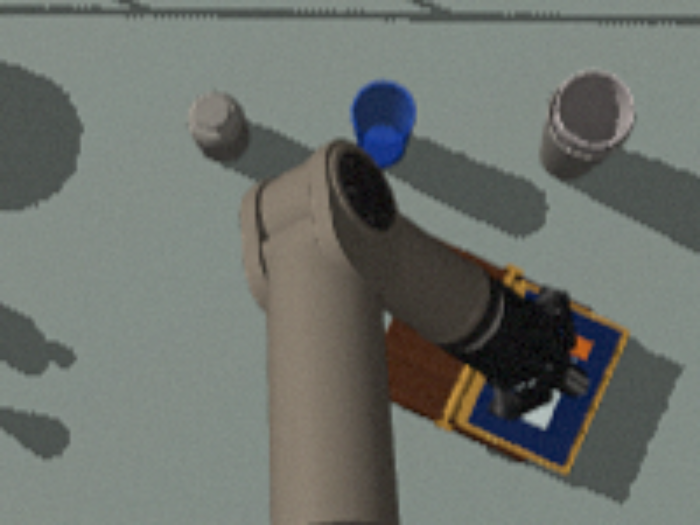

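The leaf is blue side up. Its free corners are at (470,122) and (598,197) in the side crop, and (628,330) and (568,472) in the top crop. I'll triangulate the edge height.

```bash
python3 - <<'E'
from h import *
f=lambda x,y:(x/3.5+150-.36,y/3.5+100-.36)
for a,b in(((470,122),(628,330)),((598,197),(568,472)),((375,187),(514,272)),((517,280),(445,424))):
    p,g=tri(f(*a),f(*b));d=p-c0;print(np.round([d@xs*1e3,d@ys*1e3,p[2]*1e3,g*1e3],1))
for t in(2.95,3.05,3.14):
    print(t,[np.round((proj("side",c0+x*xs+.14*np.cos(t)*ys+(.063+.14*np.sin(t))*zz)-[150,100]+.36)*3.5) for x in(.085,-.085)])
E
```

```text
[  82.4 -138.5   60.2    2.9]
[ -82.4 -140.9   57.8    1.6]
[88.9 -0.4 64.7  0.8]
[-91.1  -1.4  58.9   0.7]
2.95 [array([467., 100.]), array([600., 177.])]
3.05 [array([468., 109.]), array([600., 186.])]
3.14 [array([468., 118.]), array([599., 195.])]
```

The free edge is about 59 mm up and 140 mm from the spine. The side-view corners match the 3.14 rad prediction, so the leaf is flat. The spine hasn't moved, and the tool is about 170 mm above the menu with no contact force.

```bash
python3 - <<'E'
from h import *
a=cv2.imread("pics/side0.png");b=cv2.imread("pics/side9raw.png")
for n,(x,y,w,h) in dict(pump=(160,200,32,36),highball=(186,148,28,46),dish_edge=(316,112,36,24),jigbit=(178,305,66,50)).items():
    s,_=cv2.phaseCorrelate(*[cv2.cvtColor(i[y:y+h,x:x+w],6).astype(np.float32) for i in(a,b)]);print(n,np.round(s,2))
arm.finish_job()
E
```

```text
pump [-0.05 -0.02]
highball [-0.01  0.04]
dish_edge [0.44 1.1 ]
jigbit [ 0. -0.]
the job is handed in; nothing more can be done
```

The menu is turned over: the leaf lies flat on the −y side, blue face up. I pushed it with the shut fingertips tilted 45°, from under the overhang, over the spine and down to its stop. I then backed straight up and handed in at about 16 s; the hand-in gives no verdict.

- **Leaf:** the free-edge corners triangulate to 58–60 mm up and 139–141 mm out from the spine. The side-view corners match the 3.14 rad prediction to within a few crop pixels. At the stop the wrist read about 10 N upward; earlier readings during the push, taken at the end of each move, stayed under about 3 N.
- **Stand:** the spine ends came out within about 1.5 mm of where I first measured the axis. One end read 59 mm high instead of 63, which I put down to picking the pixel by eye.
- **Bystanders:** the pump, highball, jigger and bitters show no shift between the first and last side views. The dish crop shows about 1 px; the arm's shadow now falls across the dish, so I take that as the likely cause. I didn't measure the tins or strainer; the tins look unmoved in the last pictures.
- **Arm:** the tool ended about 170 mm above the menu, with the wrist force near zero.

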